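# Shut and lock the loaded sole mould

### The arm

A 6-joint arm with a two-finger parallel gripper is mounted at the origin on the work surface. World frame = base frame: x ahead of the robot, y to its left, z up, the work surface at z = 0. Lengths are in m, angles in degrees, forces in N, time in s.
With the tool pointing down it reaches from about 0.4 to 0.825 m from the base axis. Payload 7 kg.
Tool frame: the origin (TCP) lies on the front face of the gripper's body, between the roots of the fingers; the fingertips stand 66 mm ahead of it and the grasp point (between the pads) lies 47 mm ahead of it; z points along the fingers, x is the direction in which the jaws open and shut, and the axes are right-handed (so a half turn about z gives the same grasp; the last joint's range is limited). The gripper opens to 88 mm and grips with 3 to 60 N. Pads are 19 mm wide; open, the fingers measure 130 mm over their backs; the gripper's body (78 mm by 193 mm) begins 47 mm behind the grasp point.
Start: joints at [-60.327, 20.546, 0.682, 0, -70.136, -16.507], TCP at [0.154, -0.657, 0.292] pointing down, gripper open.
Joint ranges: [-176.03, 176.03], [-82.01, 121.73], [-58.28, 71.71], [-173.87, 95.51], [-174.79, -0.11], [-173.66, 173.66]. Speed limits (degrees/s): [136.94, 136.94, 172.46, 180, 180, 180].

### API

Orientations are given as a 3x3 rotation matrix whose columns are the frame's x, y, z axes.
In Python, from plant import r gives the robot as it stands. The module is installed in compiled form; this text tells all that it offers.
- The arm moves only by the tool move_arm, never from a script. Its argument "steps" is a list of rows, each an object with "delta_pos": the shift along the tool's x, y, z in mm, a list of three; "yaw": the turn about the tool's z in rad; "gripper": the closure, from 0 (fully open) to 1 (shut). A call has 1 to 10 rows; each row shifts and turns the commanded pose from where the row before left it, along the tool's axes as they then stand; what a row does not reach is not made up. A row lasts 1/12 s, in which the tool goes at most 41.7 mm and 7.16 degrees, less where a joint would pass 70% of its speed; a pose out of reach is approached as far as the arm can. A call with a gripper value outside its range is refused whole. The fingers move at their own pace and stop on an object; "force" is the grip in N (left out, the last holds). Time passes only in rows, so rows that do not move let the fingers close. It gives the time, the measured TCP pose, the force and the opening at its end, in the units of the state.
- r.get_state(): the state, without advancing time (a new reading comes with each control period).
- r.grab_frame(name): name is "side" or "top"; returns the picture (400x640x3 uint8, red, green, blue); there is no depth.
- r.calibration(name): a dict with "mtx" (3x3 intrinsics, pixels), "eye" and "orientation" of the camera in the world. Camera axes: x right, y down, z forward; pixel columns grow to the right and rows downward; lengths in m; the calibration is good to about 2 mm. A picture is of the moment at which its call begins. calibration takes no time and is no camera call.
- r.close_job(): hands the job in, once; it reports no verdict.
The state is a dict: "time": time; "joint_positions": joint angles; "qvel": joint speeds; "effort": joint torques, N m; "tool_pos": TCP position; "tcp_rot": TCP orientation; "force": force on the tool from outside, world axes, zero at the start; "torque": the same for the moment, N m; "width": finger opening in m.
Only numpy, scipy, OpenCV 4.12 (cv2) and the standard library are available. Lean on these libraries where they do the work, as an engineer would, in place of code of your own. Each camera call takes 0.05 s, during which the arm holds its last target. There are 200 camera calls.

### The job

One of the two sole moulds has a cork blank in it: with closed fingertips, push its open clamping frame over and down until it lies flat on the mould, then push that mould's locking bolt fully home over the frame. Only push: do not grip or lift anything. Leave the blank in its place, the empty mould as it is, and the other things on the table undisturbed.

Things in the scene. Friction and masses are not known exactly. Their poses are not given: they have to be found in the camera images.
- mould_a: The LOADED mould, with the cork sole blank in its cavity: a dark steel block bolted to the table, 250 mm long (x, toe to +x), 120 wide (y -60 to +60), 50 tall. Origin under its centre, z up. May stand left or right, slightly turned. A bolt bracket, x = -5 to 65 mm, is joined to its -y side out to y = -131 mm: top 63 mm above the table, guide bridge at y = -64 to -78 mm, to 81 mm high.
- mould_a_frame (a joint): rad; the loaded mould's clamping frame, a 250 x 120 x 12 mm steel plate with a sole-shaped opening, hinged along the mould's +y edge (see mould_a_hinge). 0 = shut flat on the block, upper face 62 mm above the table; 1.57 = upright, that face looking to +y; starts open, opens to 2.0. Stays where it is left; 0.2 to 0.9 N m turns it.
- mould_a_hinge (a point): middle of the frame's hinge axis, which runs along the mould's x, at y = +60 mm, z = 50 mm in the mould's frame (lower hinged edge of the frame). At joint angle a the free edge is at y = 60 - 120 cos(a) mm, z = 50 + 120 sin(a) mm in the mould's frame
- mould_a_edge (a point): middle of the free long edge of the loaded mould's frame, half-way through its thickness. The rim between this edge and the opening is 16 mm wide at the ball of the foot (x = 55 mm) and 24 to 27 mm wide at x = -45 to 0 mm
- mould_a_bolt (a joint): m; the loaded mould's locking bolt, a flat aluminium bar 22 mm wide on the bracket at x = +30 mm, sliding along the mould's +y to lie over the rim of the shut frame. 0 = drawn back, 0.030 = fully home at its stop (outer face of its thumb plate then at y = -89 mm). Starts 0 to 8 mm along; friction about 3 N, stays where it is left.
- mould_a_pad (a point): centre of the outer (-y) face of that bolt's upright thumb plate, 34 mm wide along x, 8 mm thick, 64 to 110 mm above the table; push it towards the mould's +y
- blank_center (a point): centre of the cork sole blank, 205 x 78 x 24 mm, lying loose in the loaded mould's cavity, its top 54 mm above the table (it shows through the opening of the shut frame); stays where it is
- mould_b: The EMPTY mould, built exactly alike, frame open, bolt drawn back: leave it alone. Origin under the centre of its block, axes as for the loaded one
- mould_b_edge (a point): middle of the free edge of the empty mould's frame (stays open)
- mould_b_pad (a point): centre of the outer face of the empty mould's bolt thumb plate
- hammer: bystander: hammer lying at the right of the table
- wrench: bystander: small wrench, 150 mm long, lying flat between the two moulds, robot side
- adhesive: bystander: squat jar 54 mm across, 75 mm tall, standing between and behind the moulds; origin under its centre
- tin: bystander: can 74 mm across, 110 mm tall, at the back left; origin under its centre
- spare: bystander: spare cork sole blank, 195 mm long, 18 mm thick, lying on the table behind the moulds, in no mould
- last: bystander: grey shoe last (foot-shaped form), 190 mm long, 85 mm tall, behind the moulds
- brush: bystander: brush lying on the table at the far left

How it is judged (in metres and radians):
On the way, in this order (a step that is already met when the one before it is completed fails the run):
1. the loaded mould's frame is pushed shut (value of joint mould_a_frame below 0.035 rad), for 0.2 s.
2. its bolt is pushed home over the shut frame (value of joint mould_a_frame below 0.035 rad and value of joint mould_a_bolt above 0.026 m), for 0.2 s.
At the end, for the whole second after the job is handed in: The loaded mould's frame lies flat (within 0.035 rad of shut), its bolt is home (at least 26 of 30 mm), both at rest; the blank is within 10 mm of where it started; the empty mould's frame edge is within 20 mm and its bolt within 8 mm of the start; every bystander is within 30 mm of its start (all of step 2 and distance of blank_center from where it was at the start of the episode below 0.01 m and velocity of joint mould_a_frame below 0.05 rad/s and velocity of joint mould_a_bolt below 0.01 m/s and distance of mould_b_edge from where it was at the start of the episode below 0.02 m and distance of mould_b_pad from where it was at the start of the episode below 0.008 m and distance of each of hammer, wrench, adhesive, tin, spare, last, brush from where it was at the start of the episode below 0.03 m); the robot touches nothing.
It fails at once if the bolt is pushed forward before the frame is shut (value of joint mould_a_bolt above 0.018 m and value of joint mould_a_frame above 0.15 rad).
It fails at once if the cork blank is lifted or moved from its place (distance of blank_center from where it was at the start of the episode above 0.015 m).
It fails at once if the empty mould's frame or bolt is moved (distance of mould_b_edge from where it was at the start of the episode above 0.02 m or distance of mould_b_pad from where it was at the start of the episode above 0.008 m).
It fails at once if another thing on the table is moved, lifted or knocked over (distance of any of hammer, wrench, adhesive, tin, spare, last, brush from where it was at the start of the episode above 0.03 m or angle between any of adhesive, tin, last's own z axis and vertical above 0.5 rad).
It also fails if it takes over 48 s, if anything falls off the work surface, if the arm or the gripper's body presses on something with over 40 N, if the wrist force passes 120 N, or if a joint passes its speed limit or range.

## Working session

There is one attempt and no reset: what is moved stays moved. The work goes in short steps, Python scripts to look and compute and a tool call to move; the robot and the scene stay as the last step left them, time stands still between calls to the robot, and variables do not carry over. Pictures are saved under pics/ and viewed, about 8 in all and at most 12, crops included, and the job is handed in when it is done.

Besides the shell and the picture viewer there is one more tool, called after "Emit:" as name([rows], argument=value, ...), one row to a line, values as JSON. move_arm: Moves the arm, as the interface text tells. Its arguments: {"type":"object","properties":{"steps":{"type":"array"},"force":{"type":"number"}},"required":["steps"]}

```bash
mkdir -p pics; python3 - <<'E'
from plant import r
import cv2
for n in("top","side"):
    cv2.imwrite(f"pics/{n}0.png",r.grab_frame(n)[:,:,::-1]); print(r.calibration(n))
s=r.get_state();print(s)
E
```

```text
{'mtx': array([[490.20004079,   0.        , 328.66653353],
       [  0.        , 490.20004079, 193.71254125],
       [  0.        ,   0.        ,   1.        ]]), 'eye': array([ 0.38021914, -0.03906923,  1.52146607]), 'orientation': array([[-0.01136514, -0.98744891,  0.15752928],
       [-0.99990122,  0.01252559,  0.00637572],
       [-0.00826885, -0.15744126, -0.98749373]])}
{'mtx': array([[485.97322875,   0.        , 314.23773336],
       [  0.        , 485.97322875, 203.0208573 ],
       [  0.        ,   0.        ,   1.        ]]), 'eye': array([0.41432005, 1.07849003, 0.92292509]), 'orientation': array([[-0.98652824, -0.10150999,  0.12828775],
       [-0.16352789,  0.59012967, -0.79057295],
       [ 0.00454465, -0.80090117, -0.59877931]])}
{'time': 0.1, 'joint_positions': array([-6.03280388e+01,  2.05897390e+01,  6.41205641e-01, -1.76085649e-02,
       -7.01371850e+01, -1.65068109e+01]), 'qvel': array([ 0.12948766, -0.06542191,  0.14114224, -0.02358491, -0.02017229,
        0.04542926]), 'effort': array([-2.94946905e-03, -5.84164381e+01,  2.93752849e+01,  7.01557472e+00,
        1.01719686e-02, -4.27323141e-05]), 'tool_pos': array([ 0.15364748, -0.65694534,  0.29130611]), 'tcp_rot': array([[-2.27656398e-01,  9.73741406e-01, -4.89453044e-04],
       [ 9.73740348e-01,  2.27656876e-01,  1.44296716e-03],
       [ 1.51650422e-03, -1.48099471e-04, -9.99998839e-01]]), 'force': array([-0.16525961, -0.91318618, -0.00414671]), 'torque': array([ 0.02994151, -0.00810965,  0.03960169]), 'width': 0.08754929417371766}
```

View pics/top0.png

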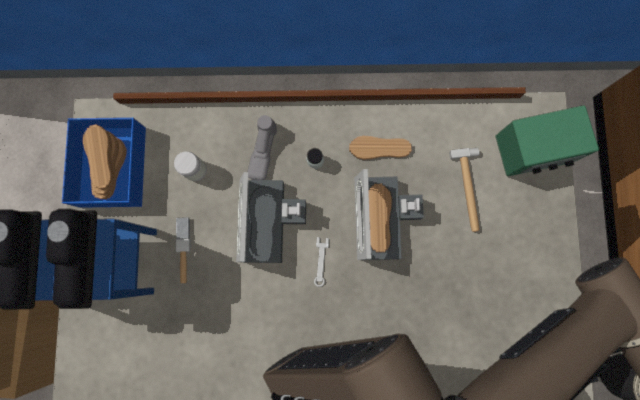

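View pics/side0.png

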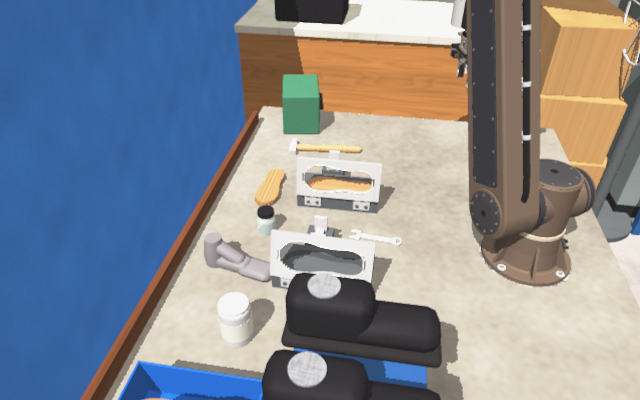

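The loaded mould is the right one (top view, block around px (380,218), frame standing on its left at column ~363, bolt to the right at ~(410,207)). The empty mould is at (262,222). I'll enlarge it to measure.

```bash
python3 - <<'E'
import cv2,numpy as np
t=cv2.imread("pics/top0.png")[160:275,340:435]; s=cv2.imread("pics/side0.png")[145:220,285:390]
a=cv2.resize(t,None,fx=5,fy=5,interpolation=cv2.INTER_CUBIC)
cv2.imwrite("pics/topc.png",a); cv2.imwrite("pics/sidec.png",cv2.resize(s,None,fx=6,fy=6,interpolation=cv2.INTER_CUBIC))
E
```

```text
(no output)
```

View pics/topc.png

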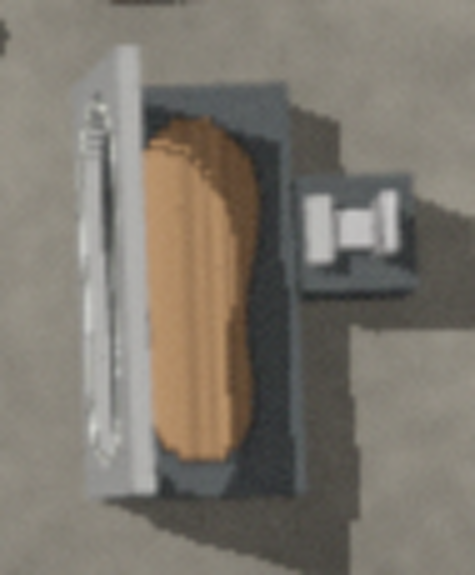

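View pics/sidec.png

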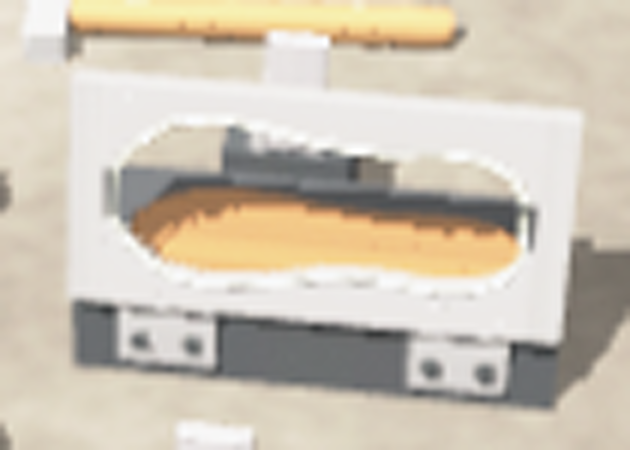

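```bash
cat > h.py <<'E'
import numpy as np
from plant import r
from scipy.optimize import least_squares
C={n:r.calibration(n) for n in("top","side")}
def proj(n,P):
    c=C[n];p=c["mtx"]@(c["orientation"].T@(np.asarray(P)-c["eye"]));return p[:2]/p[2]
def W(q,P):
    c,s=np.cos(q[2]),np.sin(q[2]);return np.array([q[0]+c*P[0]-s*P[1],q[1]+s*P[0]+c*P[1],P[2]])
def fr(a,x,d,t):return np.array([x,.06-d*np.cos(a)+t*np.sin(a),.05+d*np.sin(a)+t*np.cos(a)])
E
python3 - <<'E'
from h import *
T=lambda u,v:((u+.5)/5-.5+340,(v+.5)/5-.5+160)
S=lambda u,v:((u+.5)/6-.5+285,(v+.5)/6-.5+145)
obs=lambda q:[("top",T(287,84),(.125,-.06,.05)),("top",T(302,494),(-.125,-.06,.05)),
("top",T(412,174),(.065,-.131,.063)),("top",T(415,293),(-.005,-.131,.063)),
("top",T(129,45),fr(q[3],.125,.12,.006)),("top",T(142,494),fr(q[3],-.125,.12,.006)),
("top",T(398,190),(.047,-.119+q[4],.11)),("top",T(401,250),(.013,-.119+q[4],.11)),
("side",S(78,70),fr(q[3],.125,.12,.012)),("side",S(582,112),fr(q[3],-.125,.12,.012)),
("side",S(75,365),(.125,.06,0)),("side",S(555,408),(-.125,.06,0))]
f=lambda q:np.concatenate([proj(n,W(q,P))-p for n,p,P in obs(q)])
o=least_squares(f,[.45,-.15,0,1.6,.004],loss="soft_l1")
q=o.x;print(q,np.degrees(q[2:4]));print(f(q).reshape(-1,2).round(1))
np.save("q.npy",q)
a=q[3]
for n,P in dict(edge=fr(a,-.02,.12,.006),pad=(.03,-.119+q[4],.087),hinge=(0,.06,.05)).items():print(n,W(q,P))
s=r.get_state();print(s['tool_pos'],np.degrees(np.arctan2(s['tcp_rot'][1,0],s['tcp_rot'][0,0])))
E
```

```text
[ 0.54022412 -0.17957662  0.01210522  1.37932959  0.00502075] [ 0.69357825 79.02976432]
[[-0.2 -0. ]
 [ 0.6  0.5]
 [-0.2  0.1]
 [ 0.5 -0.5]
 [ 0.2  0.5]
 [ 0.8  0.3]
 [ 0.   0.7]
 [ 0.   0.3]
 [-1.2  1.1]
 [-0.3  1.3]
 [-0.4  0. ]
 [-0.8  0.6]]
edge [ 0.51970441 -0.1367674   0.16894893]
pad [ 0.57160163 -0.29318437  0.087     ]
hinge [ 0.53949782 -0.11958102  0.05      ]
[ 0.15364748 -0.65694534  0.29130611] 103.15914863761748
```

Emit:
move_arm([
  {"delta_pos": [0,0,-2],"yaw": -0.12,"gripper": 1},
  {"delta_pos": [0,0,-2],"yaw": -0.12,"gripper": 1},
  {"delta_pos": [0,0,-2],"yaw": -0.12,"gripper": 1},
  {"delta_pos": [0,0,-2],"yaw": -0.12,"gripper": 1},
  {"delta_pos": [0,0,-2],"yaw": -0.12,"gripper": 1},
  {"delta_pos": [0,0,0],"yaw": -0.12,"gripper": 1},
  {"delta_pos": [0,0,0],"yaw": -0.12,"gripper": 1},
  {"delta_pos": [0,0,0],"yaw": -0.12,"gripper": 1},
  {"delta_pos": [0,0,0],"yaw": -0.12,"gripper": 1},
  {"delta_pos": [0,0,0],"yaw": -0.12,"gripper": 1},
])

```text
time: 0.93
tool_pos: [0.1537, -0.657, 0.3016]
tcp_rot: [[-0.991, 0.135, -0.0], [0.135, 0.991, 0.001], [0.0, 0.001, -1.0]]
force: [0.7, -0.2, -0.4]
width: 0.0266
```

Emit:
move_arm([
  {"delta_pos": [0,0,0],"yaw": -0.1,"gripper": 1},
  {"delta_pos": [0,0,0],"yaw": -0.053,"gripper": 1},
  {"delta_pos": [0,0,0],"yaw": 0,"gripper": 1},
])

```text
time: 1.18
tool_pos: [0.1537, -0.657, 0.3016]
tcp_rot: [[-1.0, -0.014, -0.0], [-0.014, 1.0, 0.001], [0.0, 0.001, -1.0]]
force: [0.7, 1.2, -0.2]
width: 0.0065
```

Emit:
move_arm([
  {"delta_pos": [-18.6,28.3,0],"yaw": 0,"gripper": 1},
  {"delta_pos": [-18.6,28.3,0],"yaw": 0,"gripper": 1},
  {"delta_pos": [-18.6,28.3,0],"yaw": 0,"gripper": 1},
  {"delta_pos": [-18.6,28.3,0],"yaw": 0,"gripper": 1},
  {"delta_pos": [-18.6,28.3,0],"yaw": 0,"gripper": 1},
  {"delta_pos": [-18.6,28.3,0],"yaw": 0,"gripper": 1},
  {"delta_pos": [-18.6,28.3,0],"yaw": 0,"gripper": 1},
  {"delta_pos": [-18.6,28.3,0],"yaw": 0,"gripper": 1},
  {"delta_pos": [-18.6,28.3,0],"yaw": 0,"gripper": 1},
  {"delta_pos": [-18.6,28.3,0],"yaw": 0,"gripper": 1},
])

```text
time: 2.02
tool_pos: [0.3367, -0.3705, 0.3021]
tcp_rot: [[-1.0, -0.009, 0.0], [-0.009, 1.0, 0.0], [-0.0, 0.0, -1.0]]
force: [1.0, -0.2, 0.4]
width: 0.0005
```

Emit:
move_arm([
  {"delta_pos": [-18.6,28.3,0],"yaw": 0,"gripper": 1},
  {"delta_pos": [-18.6,28.3,0],"yaw": 0,"gripper": 1},
  {"delta_pos": [-18.6,28.3,0],"yaw": 0,"gripper": 1},
  {"delta_pos": [-18.6,28.3,0],"yaw": 0,"gripper": 1},
  {"delta_pos": [-18.6,28.3,0],"yaw": 0,"gripper": 1},
  {"delta_pos": [-18.6,28.3,0],"yaw": 0,"gripper": 1},
  {"delta_pos": [-18.6,28.3,0],"yaw": 0,"gripper": 1},
  {"delta_pos": [-18.6,28.3,0],"yaw": 0,"gripper": 1},
  {"delta_pos": [-18.6,28.3,0],"yaw": 0,"gripper": 1},
  {"delta_pos": [-18.6,28.3,0],"yaw": 0,"gripper": 1},
])

```text
time: 2.85
tool_pos: [0.5194, -0.0851, 0.3022]
tcp_rot: [[-1.0, -0.01, 0.0], [-0.01, 1.0, 0.0], [-0.0, 0.0, -1.0]]
force: [0.3, -0.4, -0.3]
width: 0.0006
```

Emit:
move_arm([
  {"delta_pos": [0,0,0],"yaw": 0,"gripper": 1},
  {"delta_pos": [0,0,0],"yaw": 0,"gripper": 1},
])

```text
time: 3.02
tool_pos: [0.5195, -0.0853, 0.3016]
tcp_rot: [[-1.0, -0.013, -0.001], [-0.013, 1.0, -0.0], [0.001, -0.0, -1.0]]
force: [0.9, 0.2, 0.7]
width: 0.0006
```

Emit:
move_arm([
  {"delta_pos": [0,0,26],"yaw": 0,"gripper": 1},
  {"delta_pos": [0,0,26],"yaw": 0,"gripper": 1},
  {"delta_pos": [0,0,26],"yaw": 0,"gripper": 1},
  {"delta_pos": [0,0,0],"yaw": 0,"gripper": 1},
])

```text
time: 3.35
tool_pos: [0.5156, -0.0876, 0.2195]
tcp_rot: [[-1.0, -0.009, -0.008], [-0.009, 1.0, -0.0], [0.008, 0.0, -1.0]]
force: [-1.5, 0.9, -0.7]
width: 0.0006
```

```bash
python3 - <<'E'
from h import *
import cv2
q=np.load("q.npy");s=r.get_state();p=s['tool_pos'];print(p,s['force'])
for a in np.radians([79,70,60,50,40,30,20,10,0]):
    d=.108+.008*(1-a/1.38)
    P=W(q,fr(a,-.022,d,.012));t=P+[0,.0095,.066]
    dd=(t-p)*1000;print(round(np.degrees(a)),t.round(4),"step tool y,z",dd[1].round(1),(-dd[2]).round(1));p=t
im=np.hstack([r.grab_frame(n)[130:290,x:x+200,::-1] for n,x in(("top",270),("side",230))])
cv2.imwrite("pics/p1.png",cv2.resize(im,None,fx=2,fy=2,interpolation=cv2.INTER_CUBIC))
E
```

```text
[ 0.51561988 -0.08762521  0.21954856] [-1.5056641   0.94039943 -0.6754137 ]
79 [ 0.5176 -0.1192  0.2243] step tool y,z -31.6 -4.8
70 [ 0.5178 -0.1363  0.2225] step tool y,z -17.1 1.9
60 [ 0.518  -0.1549  0.2172] step tool y,z -18.6 5.3
50 [ 0.5183 -0.1725  0.2087] step tool y,z -17.5 8.5
40 [ 0.5184 -0.1884  0.1972] step tool y,z -15.9 11.5
30 [ 0.5186 -0.2022  0.1829] step tool y,z -13.8 14.3
20 [ 0.5187 -0.2133  0.1663] step tool y,z -11.2 16.6
10 [ 0.5188 -0.2215  0.1478] step tool y,z -8.2 18.5
0 [ 0.5189 -0.2263  0.128 ] step tool y,z -4.8 19.8
```

View pics/p1.png

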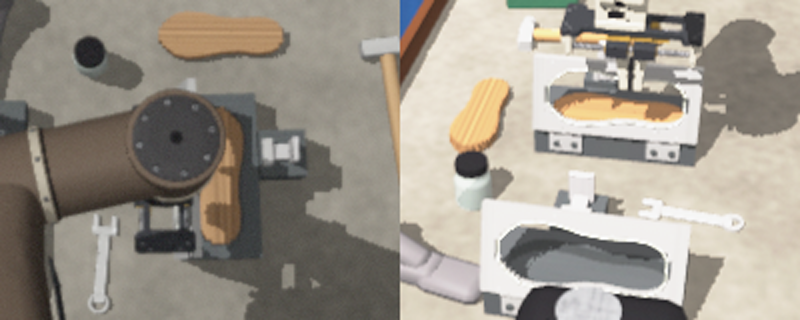

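```bash
python3 - <<'E'
from h import *
import cv2
im=r.grab_frame("side")[:,:,::-1].copy()
s=r.get_state();p=s['tool_pos'];R=s['tcp_rot']
for n in ("side","top"):
  for z in(0,.066):print(n,z,proj(n,p+R@[0,0,z]))
c=cv2.resize(im[100:220,280:400],None,fx=5,fy=5,interpolation=cv2.INTER_CUBIC)
u=(proj("side",p+R@[0,0,.066])-[280,100])*5+2
cv2.drawMarker(c,tuple(int(v) for v in u),(0,0,255),0,12,1)
cv2.imwrite("pics/p2.png",c);print(s['time'],s['force'],p)
E
```

```text
side 0 [344.40852557 152.72168993]
side 0.066 [343.43290756 172.58979409]
top 0 [350.32266744 218.64064626]
top 0.066 [349.49834948 221.16228461]
3.5 [ 0.27856932 -0.27519752 -0.3011867 ] [ 0.51923277 -0.08743341  0.22537406]
```

View pics/p2.png

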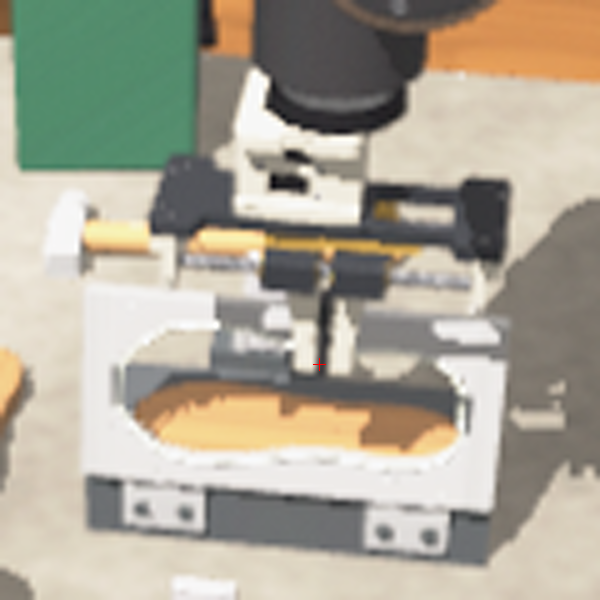

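The fingers stand in front of the frame's +y face with the tips at about (320,365), level with the rim area. Now I'll push along the arc.

Emit:
move_arm([
  {"delta_pos": [0,-14,0],"yaw": 0,"gripper": 1},
  {"delta_pos": [0,-12,1],"yaw": 0,"gripper": 1},
  {"delta_pos": [0,-6,0],"yaw": 0,"gripper": 1},
  {"delta_pos": [0,-8.5,1],"yaw": 0,"gripper": 1},
  {"delta_pos": [0,-8.5,1],"yaw": 0,"gripper": 1},
  {"delta_pos": [0,-9.3,2.3],"yaw": 0,"gripper": 1},
  {"delta_pos": [0,-9.3,3],"yaw": 0,"gripper": 1},
])

```text
time: 4.08
tool_pos: [0.5203, -0.1549, 0.2161]
tcp_rot: [[-1.0, -0.012, 0.002], [-0.012, 1.0, 0.0], [-0.002, 0.0, -1.0]]
force: [1.3, 4.9, 0.4]
width: 0.0004
```

Emit:
move_arm([
  {"delta_pos": [0,-8.8,4],"yaw": 0,"gripper": 1},
  {"delta_pos": [0,-8.7,4.5],"yaw": 0,"gripper": 1},
  {"delta_pos": [0,-8,5.5],"yaw": 0,"gripper": 1},
  {"delta_pos": [0,-7.9,6],"yaw": 0,"gripper": 1},
  {"delta_pos": [0,0,0],"yaw": 0,"gripper": 1},
])

```text
time: 4.5
tool_pos: [0.5191, -0.1893, 0.1941]
tcp_rot: [[-1.0, -0.011, -0.003], [-0.011, 1.0, -0.0], [0.003, -0.0, -1.0]]
force: [-1.1, -0.2, -0.1]
width: 0.0006
```

Emit:
move_arm([
  {"delta_pos": [0,-6.5,6],"yaw": 0,"gripper": 1},
  {"delta_pos": [0,-6.5,7],"yaw": 0,"gripper": 1},
  {"delta_pos": [0,-5.6,8],"yaw": 0,"gripper": 1},
])

```text
time: 4.75
tool_pos: [0.5201, -0.2069, 0.1743]
tcp_rot: [[-1.0, -0.012, -0.0], [-0.012, 1.0, -0.0], [0.0, -0.0, -1.0]]
force: [-0.4, 3.4, 1.6]
width: 0.0005
```

```bash
python3 - <<'E'
from h import *
import cv2
s=r.get_state();print(s['tool_pos'],s['force'])
im=r.grab_frame("side")[100:220,280:400,::-1]
cv2.imwrite("pics/p3.png",cv2.resize(im,None,fx=5,fy=5,interpolation=cv2.INTER_CUBIC))
E
```

```text
[ 0.52007261 -0.20690746  0.17431519] [-0.36203732  3.36272165  1.58967923]
```

View pics/p3.png

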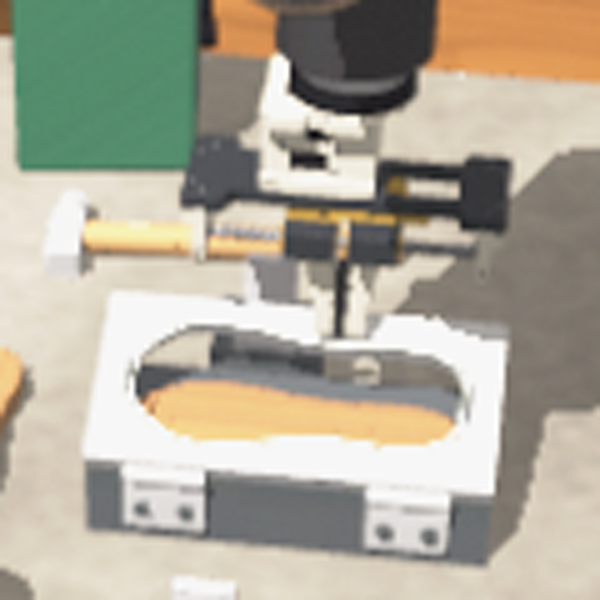

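The frame is well on its way (~25° left), with the tips on the rim at (335,335), so I'll keep going.

Emit:
move_arm([
  {"delta_pos": [0,-5,8],"yaw": 0,"gripper": 1},
  {"delta_pos": [0,-4.5,8.5],"yaw": 0,"gripper": 1},
  {"delta_pos": [0,-4,9],"yaw": 0,"gripper": 1},
  {"delta_pos": [0,-3,9],"yaw": 0,"gripper": 1},
  {"delta_pos": [0,-2,8],"yaw": 0,"gripper": 1},
  {"delta_pos": [0,0,0],"yaw": 0,"gripper": 1},
])

```text
time: 5.3
tool_pos: [0.5198, -0.2253, 0.1303]
tcp_rot: [[-1.0, -0.011, -0.003], [-0.012, 1.0, 0.0], [0.003, 0.0, -1.0]]
force: [-0.3, -0.1, -0.6]
width: 0.0003
```

Emit:
move_arm([
  {"delta_pos": [0,0,2],"yaw": 0,"gripper": 1},
  {"delta_pos": [0,0,2],"yaw": 0,"gripper": 1},
  {"delta_pos": [0,0,1.5],"yaw": 0,"gripper": 1},
  {"delta_pos": [0,0,0],"yaw": 0,"gripper": 1},
])

```text
time: 5.63
tool_pos: [0.5205, -0.2251, 0.1279]
tcp_rot: [[-1.0, -0.013, 0.0], [-0.013, 1.0, -0.001], [-0.0, -0.001, -1.0]]
force: [-2.6, -0.4, 7.6]
width: 0.0004
```

Tip height 0.0619 m matches the shut face (62 mm), with contact force. I'll press a little more, then lift and go to the bolt's outer side.

Emit:
move_arm([
  {"delta_pos": [0,0,2],"yaw": 0,"gripper": 1},
  {"delta_pos": [0,0,0],"yaw": 0,"gripper": 1},
  {"delta_pos": [0,0,0],"yaw": 0,"gripper": 1},
])

```text
time: 5.88
tool_pos: [0.5205, -0.2251, 0.1277]
tcp_rot: [[-1.0, -0.013, 0.001], [-0.013, 1.0, -0.001], [-0.001, -0.001, -1.0]]
force: [-9.0, 3.1, 24.4]
width: 0.0009
```

Emit:
move_arm([
  {"delta_pos": [0,0,-25],"yaw": 0,"gripper": 1},
  {"delta_pos": [0,0,-30],"yaw": 0,"gripper": 1},
  {"delta_pos": [0,0,-30],"yaw": 0,"gripper": 1},
  {"delta_pos": [-12.4,-28,0],"yaw": 0,"gripper": 1},
  {"delta_pos": [-12.4,-28,0],"yaw": 0,"gripper": 1},
  {"delta_pos": [-12.4,-28,0],"yaw": 0,"gripper": 1},
  {"delta_pos": [-12.4,-28,0],"yaw": 0,"gripper": 1},
  {"delta_pos": [0,0,0],"yaw": 0,"gripper": 1},
  {"delta_pos": [0,0,0],"yaw": 0,"gripper": 1},
])

```text
time: 6.63
tool_pos: [0.5716, -0.3375, 0.2091]
tcp_rot: [[-1.0, -0.01, -0.001], [-0.01, 1.0, 0.0], [0.001, 0.0, -1.0]]
force: [0.0, -0.1, -0.7]
width: 0.0002
```

```bash
python3 - <<'E'
from h import *
import cv2
s=r.get_state();print(s['time'],s['tool_pos'],s['force'])
c=[cv2.resize(r.grab_frame("side")[120:220,280:400,::-1],None,fx=4,fy=4,interpolation=cv2.INTER_CUBIC),cv2.resize(r.grab_frame("top")[170:270,345:425,::-1],None,fx=4,fy=4,interpolation=cv2.INTER_CUBIC)]
cv2.imwrite("pics/p4.png",np.hstack(c))
E
```

```text
6.6333 [ 0.57157704 -0.33750733  0.2091091 ] [ 0.01203119 -0.12611955 -0.70769639]
```

View pics/p4.png

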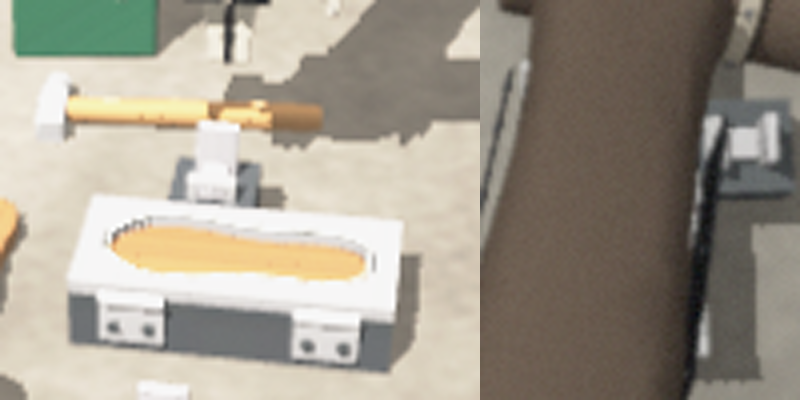

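The frame lies flat with the blank visible through its opening, and the bolt is still back. Next I'll descend behind the thumb plate and push +y.

Emit:
move_arm([
  {"delta_pos": [0,0,21],"yaw": 0,"gripper": 1},
  {"delta_pos": [0,0,21],"yaw": 0,"gripper": 1},
  {"delta_pos": [0,0,21],"yaw": 0,"gripper": 1},
  {"delta_pos": [0,0,0],"yaw": 0,"gripper": 1},
  {"delta_pos": [0,0,0],"yaw": 0,"gripper": 1},
])

```text
time: 7.15
tool_pos: [0.571, -0.3354, 0.1466]
tcp_rot: [[-1.0, -0.013, -0.002], [-0.013, 1.0, 0.0], [0.002, 0.0, -1.0]]
force: [0.2, 0.7, 0.9]
width: 0.0003
```

Emit:
move_arm([
  {"delta_pos": [0,12,0],"yaw": 0,"gripper": 1},
  {"delta_pos": [0,12,0],"yaw": 0,"gripper": 1},
  {"delta_pos": [0,8,0],"yaw": 0,"gripper": 1},
  {"delta_pos": [0,6,0],"yaw": 0,"gripper": 1},
  {"delta_pos": [0,6,0],"yaw": 0,"gripper": 1},
  {"delta_pos": [0,6,0],"yaw": 0,"gripper": 1},
  {"delta_pos": [0,5,0],"yaw": 0,"gripper": 1},
  {"delta_pos": [0,3,0],"yaw": 0,"gripper": 1},
  {"delta_pos": [0,0,0],"yaw": 0,"gripper": 1},
])

```text
time: 7.9
tool_pos: [0.5713, -0.2793, 0.1475]
tcp_rot: [[-1.0, -0.013, 0.001], [-0.013, 1.0, -0.002], [-0.001, -0.002, -1.0]]
force: [0.7, -8.6, 3.8]
width: 0.0002
```

Emit:
move_arm([
  {"delta_pos": [0,2,0],"yaw": 0,"gripper": 1},
  {"delta_pos": [0,0,0],"yaw": 0,"gripper": 1},
  {"delta_pos": [0,0,0],"yaw": 0,"gripper": 1},
])

```text
time: 8.15
tool_pos: [0.5713, -0.279, 0.1476]
tcp_rot: [[-1.0, -0.012, 0.001], [-0.012, 1.0, -0.004], [-0.001, -0.004, -1.0]]
force: [0.2, -16.7, 0.1]
width: 0.0002
```

16.7 N with no further motion, against 3 N of bolt friction, means it is at its stop (predicted −0.278). Backing off, then rising.

Emit:
move_arm([
  {"delta_pos": [0,-10,0],"yaw": 0,"gripper": 1},
  {"delta_pos": [0,-20,0],"yaw": 0,"gripper": 1},
  {"delta_pos": [0,-20,0],"yaw": 0,"gripper": 1},
  {"delta_pos": [0,0,-35],"yaw": 0,"gripper": 1},
  {"delta_pos": [0,0,-35],"yaw": 0,"gripper": 1},
  {"delta_pos": [0,0,-35],"yaw": 0,"gripper": 1},
  {"delta_pos": [0,0,-35],"yaw": 0,"gripper": 1},
  {"delta_pos": [0,0,0],"yaw": 0,"gripper": 1},
])

```text
time: 8.82
tool_pos: [0.5736, -0.3274, 0.2947]
tcp_rot: [[-1.0, -0.013, 0.01], [-0.013, 1.0, -0.004], [-0.01, -0.004, -1.0]]
force: [0.4, -0.3, 2.4]
width: 0.0007
```

Emit:
move_arm([
  {"delta_pos": [18,-36,0],"yaw": 0,"gripper": 1},
  {"delta_pos": [18,-36,0],"yaw": 0,"gripper": 1},
  {"delta_pos": [18,-36,0],"yaw": 0,"gripper": 1},
  {"delta_pos": [18,-36,0],"yaw": 0,"gripper": 1},
  {"delta_pos": [18,-36,0],"yaw": 0,"gripper": 1},
  {"delta_pos": [18,-36,0],"yaw": 0,"gripper": 1},
  {"delta_pos": [0,0,0],"yaw": 0,"gripper": 1},
  {"delta_pos": [0,0,0],"yaw": 0,"gripper": 1},
])

```text
time: 9.48
tool_pos: [0.4643, -0.5451, 0.2851]
tcp_rot: [[-1.0, -0.008, -0.001], [-0.008, 1.0, 0.002], [0.001, 0.002, -1.0]]
force: [0.1, -0.4, 0.3]
width: -0.0
```

```bash
python3 - <<'E'
from h import *
import cv2
s=r.get_state();print(s['time'],s['tool_pos'],s['force'])
q=np.load("q.npy")
t=r.grab_frame("top")[:,:,::-1];sd=r.grab_frame("side")[:,:,::-1]
u=np.array([proj("top",W(q,P)) for P in((.047,-.089,.11),(.013,-.089,.11))]);print(u)
c=cv2.resize(t[160:275,340:435],None,fx=4,fy=4,interpolation=cv2.INTER_CUBIC)
for a in u: cv2.circle(c,tuple(int(v) for v in (a-[340,160])*4+1.5),3,(0,0,255),1)
d=cv2.resize(sd[140:255,240:345+0],None,fx=4,fy=4,interpolation=cv2.INTER_CUBIC)
cv2.imwrite("pics/p5.png",np.hstack([c,d]))
a=cv2.imread("pics/top0.png").astype(int)
cv2.imwrite("pics/p6.png",np.vstack([t[100:290,60:500]]))
E
```

```text
9.4833 [ 0.46429204 -0.54510379  0.28507592] [ 0.1382395  -0.40021444  0.32350382]
[[410.60509562 198.48964785]
 [411.1898241  210.09675727]]
```

View pics/p5.png

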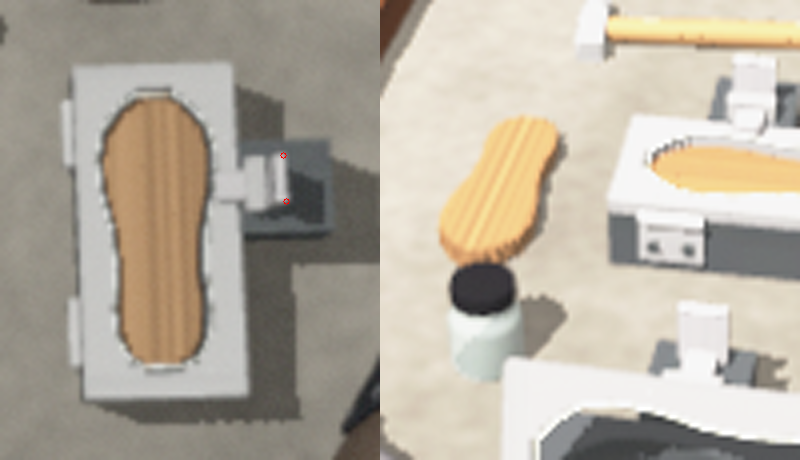

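View pics/p6.png

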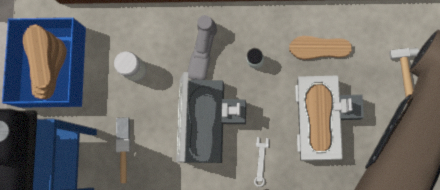

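```bash
python3 -c "
from plant import r
print(r.close_job())"
```

```text
the job is handed in; nothing more can be done
None
```

I pushed the loaded (right-hand) mould's frame shut with closed fingertips. I then pushed its bolt home, backed the arm clear, and handed the job in at about 9.5 s. No verdict was reported.

- **Frame:** it lies flat in both views. The fingertips stopped 62 mm above the table, the height of the shut frame's upper face, and pressed there with 24 N.
- **Bolt:** it stopped under 16.7 N of push, with only 0.3 mm more travel as the force doubled; its friction is about 3 N. The fingertip stopped 1.2 mm short of the predicted end point. In the top view the thumb plate's edge was about 1 pixel (about 3 mm) short of its predicted home position. That puts the bolt at roughly 27–29 mm of 30, against the required 26. I took the force as proof of the stop and did not push again.
- **Everything else:** the blank shows in its place through the frame's opening. By eye, the empty mould and the bystanders look unmoved; the arm hid part of the hammer in the last top view. I did not measure their positions. The robot was touching nothing at hand-in (wrist force below 0.5 N).

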